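Set out microscope objectives by length for refitting

ROBOT

A 7-joint arm with a two-finger parallel gripper is mounted at the origin on the work surface. World frame = base frame: x ahead of the robot, y to its left, z up, the work surface at z = 0. Lengths are in m, angles in degrees, forces in N, time in s.
With the tool pointing down it reaches from about 0.425 to 0.875 m from the base axis. Payload 4.7 kg.
Tool frame: the origin (TCP) lies on the front face of the gripper's body, between the roots of the fingers; the fingertips stand 70 mm ahead of it and the grasp point (between the pads) lies 51 mm ahead of it; z points along the fingers, y is the direction in which the jaws open and shut (so a half turn about z gives the same grasp; the last joint's range is limited). The gripper opens to 87 mm and grips with 3 to 60 N. Pads are 19 mm wide; open, the fingers measure 117 mm over their backs; the gripper's body (75 mm by 190 mm) begins 51 mm behind the grasp point.
Start: joints at [74.146, 18.392, -4.016, 83.108, 1.295, 78.541, -3.26], TCP at [0.186, -0.623, 0.292] pointing down, gripper open.
Joint ranges: [-163.93, 163.93], [-17.29, 119.83], [-79.2, 71.16], [3.27, 140.29], [-89.18, 269.18], [5.43, 117.66], [-154.24, 154.24]. Speed limits (degrees/s): [147.25, 147.25, 180, 180, 180, 180, 180].

INTERFACE

Orientations are given as [roll, pitch, yaw] about the fixed x, y, z axes, in that order (R = Rz(yaw) Ry(pitch) Rx(roll)).
In Python, from cell import env gives the robot as it stands.
- The arm moves only by the tool drive_tool, never from a script. Its argument "commands" is a list of rows, each a list of 7 numbers: the shift along the tool's x, y, z in cm, then the turn, a rotation vector about the tool's x, y, z in degrees, then the opening, from 0 (shut) to 1 (fully open). In form: [[tx, ty, tz, rx, ry, rz, hand], ...]. A call has 1 to 20 rows; each row shifts and turns the commanded pose from where the row before left it, along the tool's axes as they then stand; what a row does not reach is not made up. A row lasts 1/12 s, in which the tool goes at most 41.7 mm and 7.16 degrees, less where a joint would pass 70% of its speed; a pose out of reach is approached as far as the arm can. A call is refused whole if a number of a shift passes 4.17 or a number of a turn 7.16, either way. A call with a gripper value outside its range is refused whole. The fingers move at their own pace and stop on an object; "force" is the grip in N (left out, the last holds). Time passes only in rows, so rows that do not move let the fingers close. It gives the time, the measured TCP pose, the force and the opening at its end, in the units of the state.
- env.get_obs(): the state, without advancing time (a new reading comes with each control period).
- env.read_camera(name): name is "side" or "top" or "wrist"; returns a dict with "img" (384x512x3 uint8, blue, green, red), "mtx" (3x3 intrinsics, pixels), "pose" (4x4, takes a point from camera to world coordinates). Camera axes: x right, y down, z forward; pixel columns grow to the right and rows downward; lengths in m; the calibration is good to about 2 mm. A picture is of the moment at which its call begins. There is no depth.
- env.sign_off(): hands the job in, once; it reports no verdict.
The state is a dict: "time_s": time; "qpos": joint angles; "joint_velocities": joint speeds; "effort": joint torques, N m; "tool_pos": TCP position; "tool_rot": TCP orientation; "force": force on the tool from outside, world axes, zero at the start; "wrist_torque": the same for the moment, N m; "grip_width": finger opening in m.
Only numpy, scipy, OpenCV 4.12 (cv2) and the standard library are available. Lean on these libraries where they do the work, as an engineer would, in place of code of your own. Each camera call takes 0.05 s, during which the arm holds its last target.

TASK

The microscope's revolving nosepiece is off for cleaning: set the four loose objectives out in the four nests of the slotted strip, one to a nest, lens end up, in order of length, with the shortest in the nest nearest the nosepiece and the longest in the farthest. Set each one down upright inside its nest; do not drop any or knock any over.

Things in the scene. Friction and masses are not known exactly. Their poses are not given: they have to be found in the camera images.
- objective_34_mid (a point): The shortest microscope objective, 34 mm long, about 70 g, loose, upright on the table, lens up. Foot: brass thread 27 mm across, 5 mm tall; then a straight dark metal barrel 32 mm across, 5 to 24 mm above the foot, ribbed band low on it; on top, in bright metal, a short straight nose 27 mm across with a broad front lens (21 mm). Round: yaw does not matter. The point is on its axis half-way up, 17 mm above the foot; z points to the lens.
- objective_45_mid (a point): The second shortest microscope objective, 45 mm long, about 100 g, loose, upright on the table, lens up. Foot: brass thread 27 mm across, 5 mm tall; then a straight dark metal barrel 32 mm across, 5 to 31 mm above the foot, ribbed band low on it; on top, in bright metal, a nose tapering to 19 mm. Round: yaw does not matter. The point is on its axis half-way up, 22.5 mm above the foot; z points to the lens.
- objective_56_mid (a point): The second longest microscope objective, 56 mm long, about 130 g, loose, upright on the table, lens up. Foot: brass thread 27 mm across, 5 mm tall; then a straight dark metal barrel 32 mm across, 5 to 38 mm above the foot, ribbed band low on it; on top, in bright metal, a nose tapering to 16 mm. Round: yaw does not matter. The point is on its axis half-way up, 28 mm above the foot; z points to the lens.
- objective_67_mid (a point): The longest microscope objective, 67 mm long, about 160 g, loose, upright on the table, lens up. Foot: brass thread 27 mm across, 5 mm tall; then a straight dark metal barrel 32 mm across, 5 to 45 mm above the foot, ribbed band low on it; on top, in bright metal, a long slender nose tapering to 13 mm, with a tiny front lens. Round: yaw does not matter. The point is on its axis half-way up, 33.5 mm above the foot; z points to the lens.
- nest_a: One of four equal fixed nests: a shallow round white plastic cup, 58 mm across, 50 mm inside. Origin: centre of its underside, on the strip's top 8 mm above the table; its floor is 4 mm, its rim 7.5 mm above that. The four stand in a row along the strip, about 80 mm apart; the letters say nothing of their order, which changes.
- nest_b: One of four equal fixed nests: a shallow round white plastic cup, 58 mm across, 50 mm inside. Origin: centre of its underside, on the strip's top 8 mm above the table; its floor is 4 mm, its rim 7.5 mm above that. The four stand in a row along the strip, about 80 mm apart; the letters say nothing of their order, which changes.
- nest_c: One of four equal fixed nests: a shallow round white plastic cup, 58 mm across, 50 mm inside. Origin: centre of its underside, on the strip's top 8 mm above the table; its floor is 4 mm, its rim 7.5 mm above that. The four stand in a row along the strip, about 80 mm apart; the letters say nothing of their order, which changes.
- nest_d: One of four equal fixed nests: a shallow round white plastic cup, 58 mm across, 50 mm inside. Origin: centre of its underside, on the strip's top 8 mm above the table; its floor is 4 mm, its rim 7.5 mm above that. The four stand in a row along the strip, about 80 mm apart; the letters say nothing of their order, which changes.
- strip: The dark slotted metal strip that carries the nests, fixed to the table, 76 mm wide (its x), 400 mm long (its y), 8 mm thick. Origin at the centre of its underside; y runs along the row of nests.
- nosepiece: The microscope's revolving nosepiece, taken off, standing with its five round ports up: a dark dome with a ribbed rim, 94 mm across, 50 mm tall, 0.8 kg, beyond one end or the other of the strip. Origin at the centre of its underside. It is not to be handled.

How it is judged (in metres and radians):
At the end, for the whole second after the job is handed in: Each objective stands upright (within 0.15 rad) and at rest on the floor of a nest (height within 3 to 4 mm), its axis within 12.5 mm of the nest's centre, one to a nest, and counted from the nosepiece's end of the strip they are in rising order of length: 34, 45, 56, 67 mm ((horizontal distance between objective_34_mid and nest_a below 0.0125 m or horizontal distance between objective_34_mid and nest_b below 0.0125 m or horizontal distance between objective_34_mid and nest_c below 0.0125 m or horizontal distance between objective_34_mid and nest_d below 0.0125 m) and height (world z) of objective_34_mid between 0.026 and 0.033 m and angle between each of objective_34_mid, objective_45_mid, objective_56_mid, objective_67_mid's own z axis and vertical below 0.15 rad and linear speed of each of objective_34, objective_45, objective_56, objective_67 below 0.02 m/s and angular speed of each of objective_34, objective_45, objective_56, objective_67 below 0.3 rad/s and (horizontal distance between objective_45_mid and nest_a below 0.0125 m or horizontal distance between objective_45_mid and nest_b below 0.0125 m or horizontal distance between objective_45_mid and nest_c below 0.0125 m or horizontal distance between objective_45_mid and nest_d below 0.0125 m) and height (world z) of objective_45_mid between 0.0315 and 0.0385 m and (horizontal distance between objective_56_mid and nest_a below 0.0125 m or horizontal distance between objective_56_mid and nest_b below 0.0125 m or horizontal distance between objective_56_mid and nest_c below 0.0125 m or horizontal distance between objective_56_mid and nest_d below 0.0125 m) and height (world z) of objective_56_mid between 0.037 and 0.044 m and (horizontal distance between objective_67_mid and nest_a below 0.0125 m or horizontal distance between objective_67_mid and nest_b below 0.0125 m or horizontal distance between objective_67_mid and nest_c below 0.0125 m or horizontal distance between objective_67_mid and nest_d below 0.0125 m) and height (world z) of objective_67_mid between 0.0425 and 0.0495 m and ((y of each of nosepiece, objective_45_mid in the frame of strip above 0 m and y of objective_34_mid in the frame of strip between 0.08 and 0.16 m and y of objective_45_mid in the frame of strip below 0.08 m and y of objective_56_mid in the frame of strip between -0.08 and 0 m and y of objective_67_mid in the frame of strip between -0.16 and -0.08 m) or (y of each of nosepiece, objective_45_mid in the frame of strip below 0 m and y of objective_34_mid in the frame of strip between -0.16 and -0.08 m and y of objective_45_mid in the frame of strip above -0.08 m and y of objective_56_mid in the frame of strip between 0 and 0.08 m and y of objective_67_mid in the frame of strip between 0.08 and 0.16 m))); the robot touches nothing.
It fails at once if an objective knocked over (leaning more than 35 degrees) (angle between any of objective_34_mid, objective_45_mid, objective_56_mid, objective_67_mid's own z axis and vertical above 0.6 rad).
It fails at once if an objective dropped: clear of the fingers with its foot more than 25 mm above the nests' floors ((height (world z) of objective_34_mid above 0.054 m and contact force between objective_34 and the fingers below 0.01 N) or (height (world z) of objective_45_mid above 0.0595 m and contact force between objective_45 and the fingers below 0.01 N) or (height (world z) of objective_56_mid above 0.065 m and contact force between objective_56 and the fingers below 0.01 N) or (height (world z) of objective_67_mid above 0.0705 m and contact force between objective_67 and the fingers below 0.01 N)).
It also fails if it takes over 83 s, if anything falls off the work surface, if the arm or the gripper's body presses on something with over 40 N, if the wrist force passes 120 N, or if a joint passes its speed limit or range.

## Working session

There is one attempt and no reset: what is moved stays moved. The work goes in short steps, Python scripts to look and compute and a tool call to move; the robot and the scene stay as the last step left them, time stands still between calls to the robot, and variables do not carry over. Pictures are saved under pics/ and viewed, and the job is handed in when it is done.

Besides the shell and the picture viewer there is one more tool, called by a JSON object that holds its "api" and its "payload". drive_tool: Moves the arm, as the interface text tells. Its arguments: {"type":"object","properties":{"commands":{"type":"array"},"force":{"type":"number"}},"required":["commands"]}

```bash
mkdir -p pics; ls
cat > h.py <<'E'
import numpy as np, cv2
from cell import env
def ray(c,u,v,z):
    K=np.array(c["mtx"]);T=np.array(c["pose"])
    d=T[:3,:3]@np.linalg.inv(K)@np.array([u,v,1.]);o=T[:3,3]
    return o+d*(z-o[2])/d[2]
def proj(c,p):
    K=np.array(c["mtx"]);T=np.linalg.inv(np.array(c["pose"]))
    q=K@(T[:3,:3]@np.array(p)+T[:3,3]);return q[:2]/q[2]
E
python3 - <<'E'
from h import *
import pickle
s=env.get_obs();print(s)
d={}
for n in ("top","side"):
    c=env.read_camera(n);d[n]=c;cv2.imwrite(f"pics/{n}0.png",c["img"]);print(n,c["mtx"],np.round(c["pose"],3))
pickle.dump(d,open("c0.pkl","wb"))
E
```

```text
pics
{'time_s': 0.0, 'qpos': array([74.1472542 , 18.43993203, -4.01723401, 83.1748398 ,  1.29393211,
       78.53963058, -3.26058565]), 'joint_velocities': array([ 0.13709554,  0.03175868, -0.03378553,  0.03630603,  0.00262516,
        0.06922484,  0.02457619]), 'effort': array([ 1.89170796e-04, -4.91285706e+01, -4.03959313e-01, -3.12524378e+01,
       -6.40598964e-02,  4.39020200e-02,  2.11754282e-04]), 'tool_pos': array([ 0.18621779, -0.62232109,  0.29115226]), 'tool_rot': array([-1.79890787e+02,  4.10008632e-03,  1.66633148e+01]), 'force': array([0.35984231, 0.5737995 , 0.32667568]), 'wrist_torque': array([-0.01483451, -0.02165616, -0.03015318]), 'grip_width': 0.08681090788595837}
top [[347.97540026   0.         256.91458129]
 [  0.         347.97540026 188.48480131]
 [  0.           0.           1.        ]] [[ 0.011 -0.999  0.033  0.51 ]
 [-1.    -0.01   0.03  -0.036]
 [-0.029 -0.033 -0.999  0.797]
 [ 0.     0.     0.     1.   ]]
side [[428.94871542   0.         264.73410924]
 [  0.         428.94871542 189.28144699]
 [  0.           0.           1.        ]] [[ 0.981 -0.16   0.111  0.464]
 [-0.194 -0.764  0.615 -0.597]
 [-0.014 -0.625 -0.781  0.773]
 [ 0.     0.     0.     1.   ]]
```

View pics/top0.png

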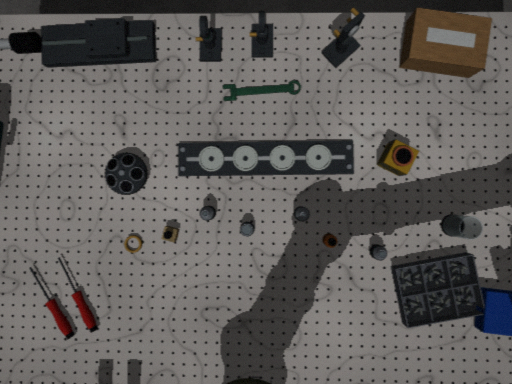

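View pics/side0.png

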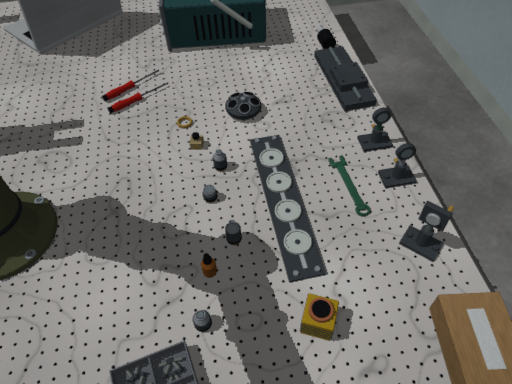

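Run:
```python
import cv2,pickle
import numpy as np
d=pickle.load(open("c0.pkl","rb"))
g=lambda im:np.clip(((im/255.)**0.6)*255,0,255).astype('uint8')
t=g(d["top"]["img"])
cv2.imwrite("pics/top_a.png",cv2.resize(t[130:270,95:295],None,fx=4,fy=4,interpolation=3))
cv2.imwrite("pics/top_b.png",cv2.resize(t[130:270,225:425],None,fx=4,fy=4,interpolation=3))
s=g(d["side"]["img"])
cv2.imwrite("pics/side_a.png",cv2.resize(s[85:235,160:340],None,fx=4,fy=4,interpolation=3))
cv2.imwrite("pics/side_b.png",cv2.resize(s[210:345,160:340],None,fx=4,fy=4,interpolation=3))
```

```text
(no output)
```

View pics/top_a.png

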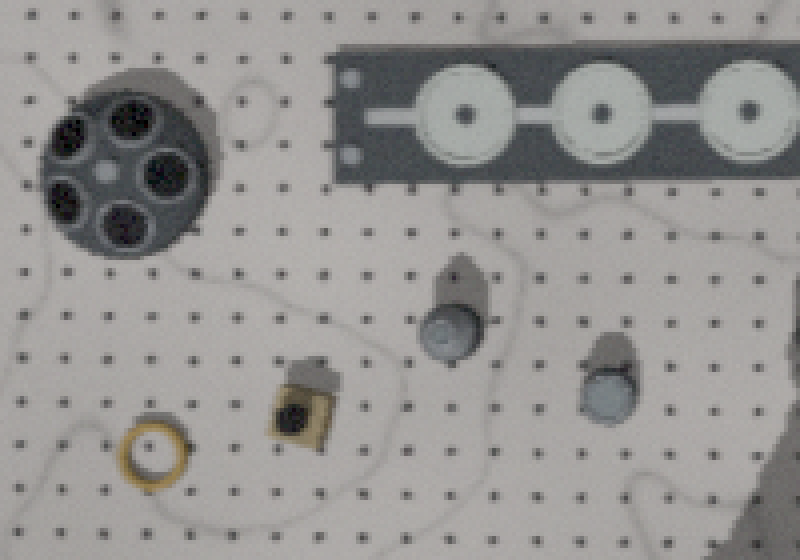

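View pics/top_b.png

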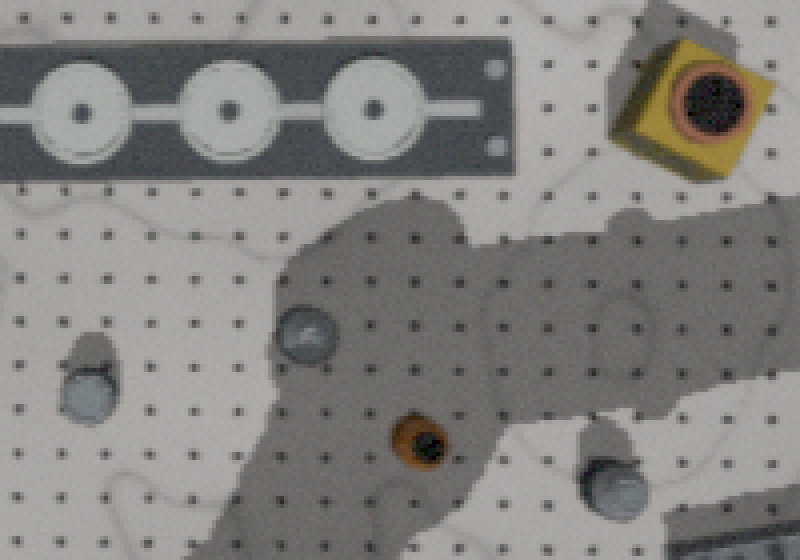

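View pics/side_a.png

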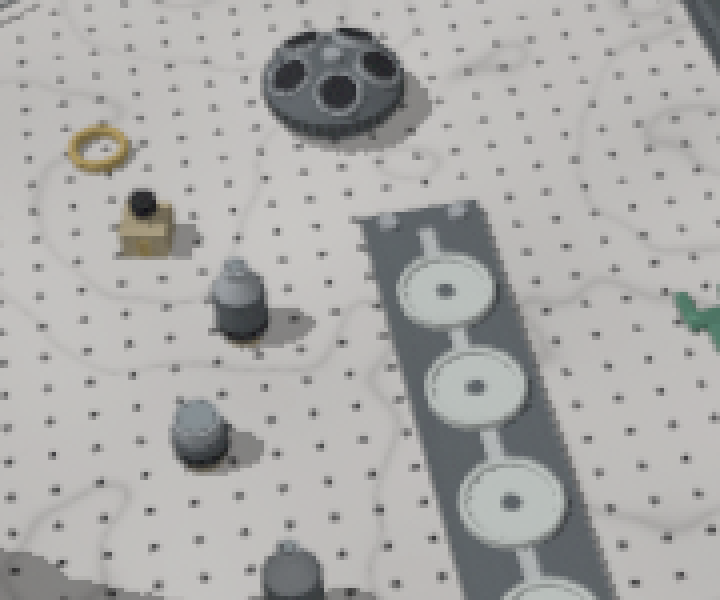

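View pics/side_b.png

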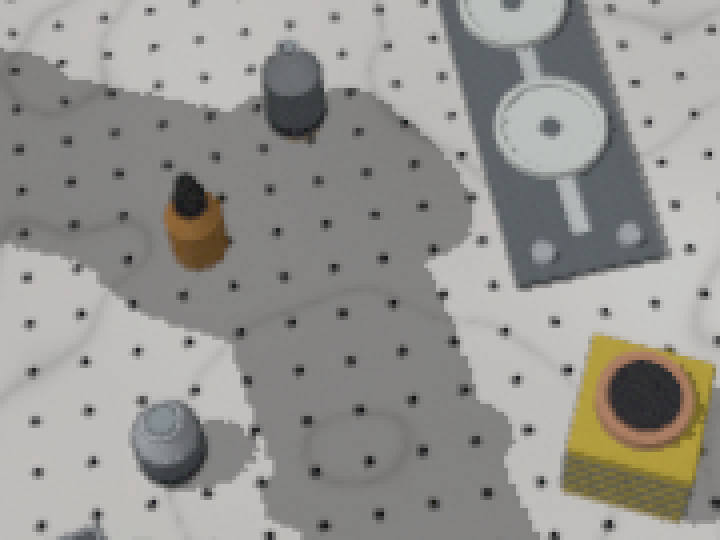

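```bash
cat > fit.py <<'E'
from h import *
import pickle
from scipy.optimize import least_squares
d=pickle.load(open("c0.pkl","rb"));T,S=d["top"],d["side"]
ta=lambda u,v:(95+(u+.5)/4-.5,130+(v+.5)/4-.5)
tb=lambda u,v:(225+(u+.5)/4-.5,130+(v+.5)/4-.5)
sa=lambda u,v:(160+(u+.5)/4-.5,85+(v+.5)/4-.5)
sb=lambda u,v:(160+(u+.5)/4-.5,210+(v+.5)/4-.5)
if __name__=="__main__":
    for n,p,q in [("n1",ta(465,114),sa(445,290)),("n2",ta(601,113),sa(476,387)),("n3",ta(749,110),sa(511,502)),("n3b",tb(229,110),sa(511,502)),("n4",tb(374,109),sb(550,127))]:
        print(n,ray(T,*p,.012)[:2].round(4),ray(S,*q,.012)[:2].round(4))
    print("nosep",ray(T,*ta(105,172),.05).round(3))
    for n,p,q in [("A",ta(441,335),sa(235,267)),("B",ta(608,393),sa(198,415)),("C",tb(309,334),sb(288,47)),("D",tb(627,494),sb(165,418))]:
        f=lambda X:np.r_[proj(T,X)-p,proj(S,X)-q]
        r=least_squares(f,[.45,0,.05]);print(n,"nosetop",r.x.round(4),"res",r.fun.round(2))
E
python3 fit.py
```

```text
n1 [0.6038 0.0924] [0.6058 0.0963]
n2 [0.605 0.015] [0.6078 0.018 ]
n3 [ 0.6074 -0.0687] [ 0.6091 -0.0656]
n3b [ 0.6074 -0.0687] [ 0.6091 -0.0656]
n4 [ 0.6086 -0.1502] [ 0.6108 -0.1474]
nosep [0.566 0.282 0.05 ]
A nosetop [0.4813 0.0954 0.0597] res [ 0.05 -0.51 -0.56  0.04]
B nosetop [0.449  0.0075 0.0396] res [-0.01  0.06  0.06 -0.  ]
C nosetop [ 0.4837 -0.1091  0.068 ] res [ 0.   -0.03 -0.03  0.  ]
D nosetop [ 0.4016 -0.2796  0.0482] res [ 0.05 -0.55 -0.46  0.01]
```

Run:
```python
from fit import *
for n,L,p,q in [("A",56,ta(441,335),sa(235,267)),("B",34,ta(608,393),sa(198,415)),("C",67,tb(309,334),sb(288,47)),("D",45,tb(627,494),sb(165,418))]:
    print(n,ray(T,*p,L/1000)[:2].round(4),ray(S,*q,L/1000)[:2].round(4))
```

```text
A [0.4801 0.0962] [0.4827 0.0988]
B [0.4487 0.0078] [0.4488 0.0121]
C [ 0.4836 -0.1092] [ 0.4838 -0.1084]
D [ 0.4    -0.2805] [ 0.4021 -0.2783]
```

{"api": "drive_tool", "payload": {"commands": [[0, 0, 0, 0, 0, -6.667, 1], [0, 0, 0, 0, 0, -6.667, 1], [0, 0, 0, 0, 0, -6.667, 1], [0, 0, 0, 0, 0, -6.667, 1], [0, 0, 0, 0, 0, -6.667, 1], [0, 0, 0, 0, 0, -6.667, 1], [0, 0, 0, 0, 0, -6.667, 1], [0, 0, 0, 0, 0, -6.667, 1], [0, 0, 0, 0, 0, -6.667, 1], [0, 0, 0, 0, 0, -6.667, 1], [0, 0, 0, 0, 0, -6.667, 1]], "force": 15}}

```text
time_s: 1.02
tool_pos: [0.1862, -0.6225, 0.2916]
tool_rot: [-180.0, -0.1, 90.3]
force: [-0.5, -0.6, 0.7]
grip_width: 0.0871
```

{"api": "drive_tool", "payload": {"commands": [[2.85, 1.79, 0.7, 0, 0, 0, 1], [2.85, 1.79, 0.7, 0, 0, 0, 1], [2.85, 1.79, 0.7, 0, 0, 0, 1], [2.85, 1.79, 0.7, 0, 0, 0, 1], [2.85, 1.79, 0.7, 0, 0, 0, 1], [2.85, 1.79, 0.7, 0, 0, 0, 1], [2.85, 1.79, 0.7, 0, 0, 0, 1], [2.85, 1.79, 0.7, 0, 0, 0, 1], [2.85, 1.79, 0.7, 0, 0, 0, 1], [2.85, 1.79, 0.7, 0, 0, 0, 1], [2.85, 1.79, 0.7, 0, 0, 0, 1], [2.85, 1.79, 0.7, 0, 0, 0, 1], [0, 0, 0, 0, 0, 0, 1], [0, 0, 0, 0, 0, 0, 1]]}}

```text
time_s: 2.18
tool_pos: [0.4019, -0.2786, 0.2077]
tool_rot: [-179.9, -0.0, 90.3]
force: [-0.4, -0.1, 0.1]
grip_width: 0.087
```

```bash
cat > w.py <<'E'
from h import *
import pickle,sys
n=sys.argv[1]
c=env.read_camera("wrist");pickle.dump(c,open(n+".pkl","wb"))
cv2.imwrite(f"pics/{n}.png",cv2.resize(c["img"],(768,576),interpolation=3))
s=env.get_obs();print(s["time_s"],s["tool_pos"].round(4),s["tool_rot"].round(2),np.round(c["pose"],3).tolist())
E
python3 w.py w1
```

```text
2.2333 [ 0.4011 -0.2804  0.208 ] [-1.7995e+02  1.0000e-02  9.0090e+01] [[1.0, 0.004, 0.0, 0.401], [0.004, -0.959, -0.284, -0.201], [-0.001, 0.284, -0.959, 0.3], [0.0, 0.0, 0.0, 1.0]]
```

View pics/w1.png

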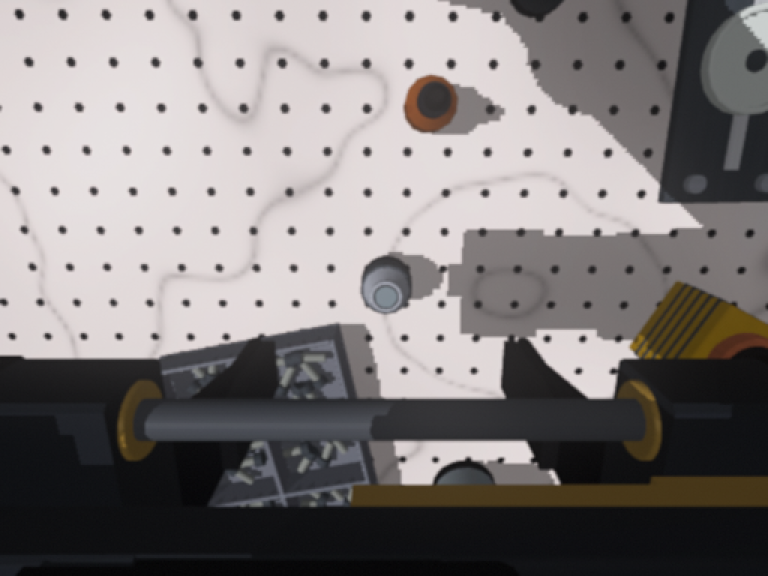

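Run:
```python
from h import *
import pickle
c=pickle.load(open("w1.pkl","rb"))
print(ray(c,386/1.5,296/1.5,.045), ray(c,386/1.5,309/1.5,.045),[proj(c,[.401,-.28,z])*1.5 for z in (0,.045)])
```

```text
[ 0.39973649 -0.28076577  0.045     ] [ 0.39975474 -0.28873089  0.045     ] [array([388.3109399 , 274.88194044]), array([388.18428215, 294.74733867])]
```

{"api": "drive_tool", "payload": {"commands": [[0, -0.1, 2.2, 0, 0, 0, 1], [0, 0, 2.2, 0, 0, 0, 1], [0, 0, 2.2, 0, 0, 0, 1], [0, 0, 2.2, 0, 0, 0, 1], [0, 0, 2.2, 0, 0, 0, 1], [0, 0, 1.2, 0, 0, 0, 1], [0, 0, 0.8, 0, 0, 0, 1], [0, 0, 0, 0, 0, 0, 1], [0, 0, 0, 0, 0, 0, 0.3], [0, 0, 0, 0, 0, 0, 0.3], [0, 0, 0, 0, 0, 0, 0.2], [0, 0, 0, 0, 0, 0, 0.2], [0, 0, 0, 0, 0, 0, 0.2], [0, 0, 0, 0, 0, 0, 0.2], [0, 0, 0, 0, 0, 0, 0.2], [0, 0, 0, 0, 0, 0, 0.2]], "force": 15}}

```text
time_s: 3.57
tool_pos: [0.4002, -0.2808, 0.0783]
tool_rot: [180.0, 0.0, 90.0]
force: [-0.9, -0.1, -0.1]
grip_width: 0.0414
```

{"api": "drive_tool", "payload": {"commands": [[0, 0, 0, 0, 0, 0, 0.2], [0, 0, 0, 0, 0, 0, 0.2], [0, 0, 0, 0, 0, 0, 0.2], [0, 0, 0, 0, 0, 0, 0.2], [0, 0, 0, 0, 0, 0, 0.2], [0, 0, 0, 0, 0, 0, 0.2]]}}

```text
time_s: 4.07
tool_pos: [0.4001, -0.2807, 0.0783]
tool_rot: [-180.0, 0.0, 90.0]
force: [-0.4, -0.3, 0.2]
grip_width: 0.0316
```

{"api": "drive_tool", "payload": {"commands": [[0, 0, -1, 0, 0, 0, 0.2], [0, 0, -2, 0, 0, 0, 0.2], [0, 0, -3, 0, 0, 0, 0.2], [1.2, 0.8, 0, 0, 0, 0, 0.2], [2.4, 1.6, 0, 0, 0, 0, 0.2], [2.4, 1.6, 0, 0, 0, 0, 0.2], [2.4, 1.6, 0, 0, 0, 0, 0.2], [2.4, 1.6, 0, 0, 0, 0, 0.2], [2.4, 1.7, 0, 0, 0, 0, 0.2], [2.4, 1.7, 0, 0, 0, 0, 0.2], [2.4, 1.7, 0, 0, 0, 0, 0.2], [2.4, 1.7, 0, 0, 0, 0, 0.2], [2.4, 1.7, 0, 0, 0, 0, 0.2], [2.4, 1.7, 0, 0, 0, 0, 0.2], [2.4, 1.7, 0, 0, 0, 0, 0.2], [2.1, 1.2, 0, 0, 0, 0, 0.2], [0, 0, 0, 0, 0, 0, 0.2], [0, 0, 0, 0, 0, 0, 0.2]], "force": 25}}

```text
time_s: 5.57
tool_pos: [0.6033, 0.0183, 0.1385]
tool_rot: [-180.0, -0.1, 90.2]
force: [-1.1, -0.4, -0.9]
grip_width: 0.0313
```

```bash
python3 w.py w2
```

```text
5.6167 [0.6029 0.0164 0.1383] [-1.7996e+02  2.0000e-02  9.0060e+01] [[1.0, 0.002, 0.001, 0.603], [0.003, -0.959, -0.284, 0.096], [0.0, 0.284, -0.959, 0.231], [0.0, 0.0, 0.0, 1.0]]
```

View pics/w2.png

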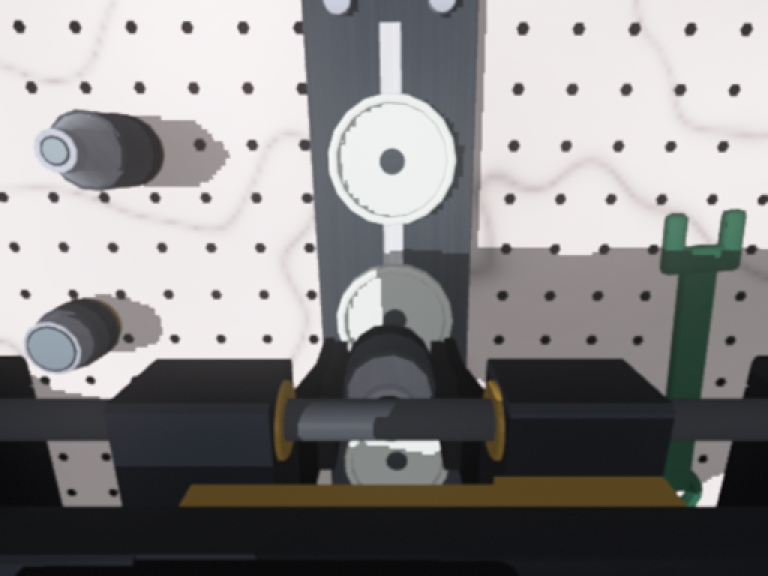

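Run:
```python
from h import *
import pickle
c=pickle.load(open("w2.pkl","rb"))
for u,v,z in [(392,161,.012),(395,320,.012),(397,461,.012),(55,149,.056),(55,149,.067),(53,348,.034),(143,148,.02)]: print(ray(c,u/1.5,v/1.5,z).round(4))
```

```text
[0.6042 0.0923 0.012 ]
[0.6061 0.0149 0.012 ]
[ 0.6077 -0.0687  0.012 ]
[0.4816 0.097  0.056 ]
[0.4892 0.097  0.067 ]
[0.4475 0.0089 0.034 ]
[0.4952 0.0977 0.02  ]
```

{"api": "drive_tool", "payload": {"commands": [[-0.1, 0.3, 1, 0, 0, 0, 0.2], [0, 0, 1.5, 0, 0, 0, 0.2], [0, 0, 1.2, 0, 0, 0, 0.2], [0, 0, 0.6, 0, 0, 0, 0.2], [0, 0, 0.3, 0, 0, 0, 0.2], [0, 0, 0.1, 0, 0, 0, 0.2], [0, 0, 0, 0, 0, 0, 0.2]]}}

```text
time_s: 6.2
tool_pos: [0.6062, 0.0151, 0.0913]
tool_rot: [180.0, -0.0, 90.0]
force: [0.2, -0.3, -1.7]
grip_width: 0.0314
```

Lower the last millimetre, then open.

{"api": "drive_tool", "payload": {"commands": [[0, 0, 0.08, 0, 0, 0, 0.2], [0, 0, 0.04, 0, 0, 0, 0.2], [0, 0, 0, 0, 0, 0, 0.2]]}}

```text
time_s: 6.45
tool_pos: [0.6064, 0.0153, 0.0904]
tool_rot: [180.0, 0.0, 90.0]
force: [0.4, -0.3, -1.0]
grip_width: 0.031
```

{"api": "drive_tool", "payload": {"commands": [[0, 0, 0, 0, 0, 0, 0.7], [0, 0, 0, 0, 0, 0, 0.7], [0, 0, 0, 0, 0, 0, 0.7], [0, 0, 0, 0, 0, 0, 0.7], [0, 0, 0, 0, 0, 0, 0.7], [0, 0, -0.5, 0, 0, 0, 0.7], [0, 0, -1.5, 0, 0, 0, 0.7], [0, 0, -3, 0, 0, 0, 0.7], [0, 0, -3, 0, 0, 0, 0.8], [0, -1, -1, 0, 0, 0, 1], [1, -2.5, 0, 0, 0, 0, 1], [2, -3, 0, 0, 0, 0, 1], [2, -3, 0, 0, 0, 0, 1], [2, -2, 0, 0, 0, 0, 1], [1.2, -1, 0, 0, 0, 0, 1], [0, 0, 0, 0, 0, 0, 1], [0, 0, 0, 0, 0, 0, 1]]}}

```text
time_s: 7.87
tool_pos: [0.482, 0.0975, 0.1812]
tool_rot: [179.8, 0.1, 90.1]
force: [0.7, -0.2, -0.2]
grip_width: 0.0871
```

```bash
python3 w.py w3
python3 - <<'E'
from h import *
c=env.read_camera("side");cv2.imwrite("pics/s3.png",c["img"])
E
```

```text
7.9167 [0.4825 0.0966 0.1809] [1.7987e+02 4.0000e-02 8.9980e+01] [[1.0, -0.0, 0.003, 0.481], [0.001, -0.958, -0.286, 0.176], [0.003, 0.286, -0.958, 0.273], [0.0, 0.0, 0.0, 1.0]]
```

View pics/w3.png

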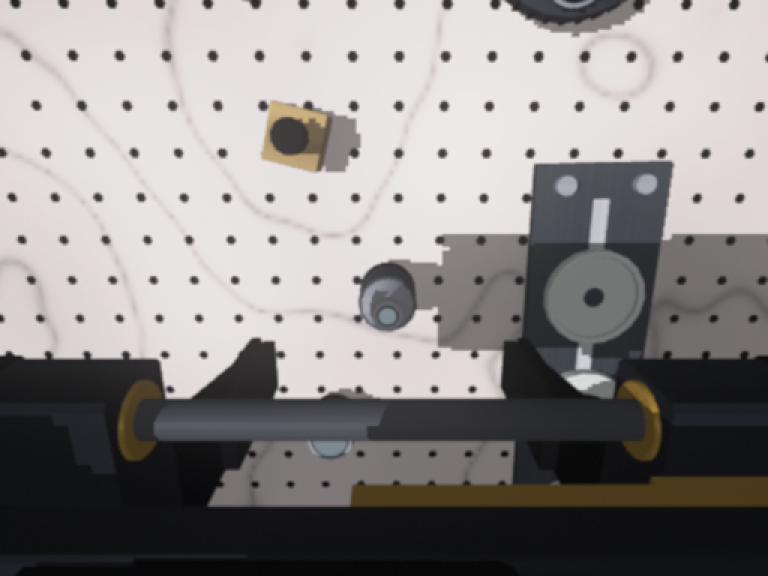

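View pics/s3.png

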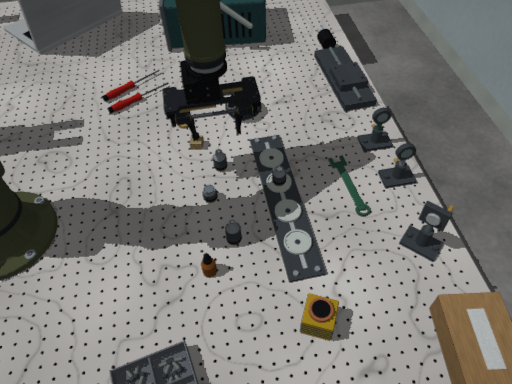

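Run:
```python
from h import *
import pickle
c=pickle.load(open("w3.pkl","rb"))
print(ray(c,387/1.5,315/1.5,.056))
```

```text
[0.48103973 0.09692441 0.056     ]
```

{"api": "drive_tool", "payload": {"commands": [[0, -0.15, 2, 0, 0, 0, 1], [0, 0, 2.5, 0, 0, 0, 1], [0, 0, 2.5, 0, 0, 0, 1], [0, 0, 2, 0, 0, 0, 1], [0, 0, 1, 0, 0, 0, 1], [0, 0, 0.3, 0, 0, 0, 1], [0, 0, 0, 0, 0, 0, 0.5], [0, 0, 0, 0, 0, 0, 0.2], [0, 0, 0, 0, 0, 0, 0.2], [0, 0, 0, 0, 0, 0, 0.2], [0, 0, 0, 0, 0, 0, 0.2], [0, 0, 0, 0, 0, 0, 0.2], [0, 0, 0, 0, 0, 0, 0.2], [0, 0, 0, 0, 0, 0, 0.2], [0, 0, 0, 0, 0, 0, 0.2], [0, 0, 0, 0, 0, 0, 0.2], [0, 0, 0, 0, 0, 0, 0.2], [0, 0, 0, 0, 0, 0, 0.2], [0, 0, 0, 0, 0, 0, 0.2]], "force": 15}}

```text
time_s: 9.55
tool_pos: [0.4798, 0.0972, 0.0771]
tool_rot: [180.0, 0.0, 90.0]
force: [0.4, 0.5, 1.0]
grip_width: 0.0317
```

{"api": "drive_tool", "payload": {"commands": [[0, 0, -1, 0, 0, 0, 0.2], [0, 0, -2, 0, 0, 0, 0.2], [0, 0, -3, 0, 0, 0, 0.2], [0, 0, -3, 0, 0, 0, 0.2], [-1, 0.8, 0, 0, 0, 0, 0.2], [-2, 1.5, 0, 0, 0, 0, 0.2], [-2, 1.5, 0, 0, 0, 0, 0.2], [-2, 1.5, 0, 0, 0, 0, 0.2], [-2, 1.5, 0, 0, 0, 0, 0.2], [-2, 1.5, 0, 0, 0, 0, 0.2], [-2, 1.5, 0, 0, 0, 0, 0.2], [-2, 1.5, 0, 0, 0, 0, 0.2], [-1.6, 1.5, 0, 0, 0, 0, 0.2], [0, 0, 1, 0, 0, 0, 0.2], [0, 0, 2, 0, 0, 0, 0.2], [0, 0, 1, 0, 0, 0, 0.2], [0, 0, 0, 0, 0, 0, 0.2], [0, 0, 0, 0, 0, 0, 0.2]], "force": 25}}

```text
time_s: 11.05
tool_pos: [0.6069, -0.0683, 0.1263]
tool_rot: [-179.9, -0.0, 90.0]
force: [0.5, -0.8, -0.9]
grip_width: 0.0316
```

```bash
python3 w.py w4
```

```text
11.1 [ 0.6076 -0.0683  0.1273] [-1.7999e+02 -1.0000e-02  9.0040e+01] [[1.0, 0.0, -0.002, 0.607], [-0.0, -0.959, -0.284, 0.01], [-0.002, 0.284, -0.959, 0.219], [0.0, 0.0, 0.0, 1.0]]
```

View pics/w4.png

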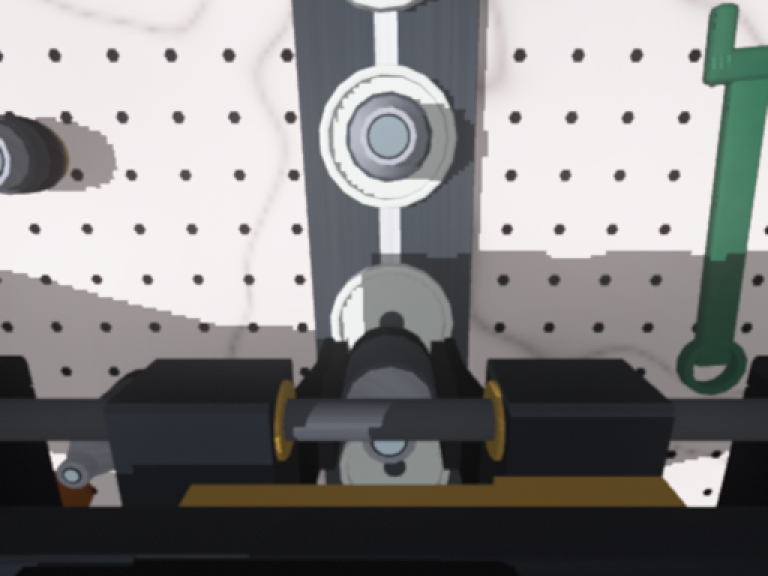

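{"api": "drive_tool", "payload": {"commands": [[0, 0, 1, 0, 0, 0, 0.2], [0, 0, 1.2, 0, 0, 0, 0.2], [0, 0, 0.8, 0, 0, 0, 0.2], [0, 0, 0.4, 0, 0, 0, 0.2], [0, 0, 0.2, 0, 0, 0, 0.2], [0, 0, 0.06, 0, 0, 0, 0.2], [0, 0, 0.06, 0, 0, 0, 0.2], [0, 0, 0, 0, 0, 0, 0.2]]}}

```text
time_s: 11.77
tool_pos: [0.6079, -0.0687, 0.0901]
tool_rot: [180.0, 0.0, 90.0]
force: [-0.7, -0.2, -0.6]
grip_width: 0.0314
```

{"api": "drive_tool", "payload": {"commands": [[0, 0, 0.08, 0, 0, 0, 0.2], [0, 0, 0, 0, 0, 0, 0.2], [0, 0, 0, 0, 0, 0, 0.7], [0, 0, 0, 0, 0, 0, 0.7], [0, 0, 0, 0, 0, 0, 0.7], [0, 0, 0, 0, 0, 0, 0.7], [0, 0, 0, 0, 0, 0, 0.7], [0, 0, -0.5, 0, 0, 0, 0.7], [0, 0, -1.5, 0, 0, 0, 0.7], [0, 0, -3, 0, 0, 0, 0.7], [0, 0, -3, 0, 0, 0, 0.8], [0, -1, -1, 0, 0, 0, 1], [-0.5, -2.4, 0, 0, 0, 0, 1], [-1, -3, 0, 0, 0, 0, 1], [-1, -3, 0, 0, 0, 0, 1], [-1, -2, 0, 0, 0, 0, 1], [-0.5, -1, 0, 0, 0, 0, 1], [0, 0, 0, 0, 0, 0, 1], [0, 0, 0, 0, 0, 0, 1]]}}

```text
time_s: 13.35
tool_pos: [0.4841, -0.109, 0.1804]
tool_rot: [179.9, 0.1, 89.9]
force: [0.3, 0.5, 0.4]
grip_width: 0.0868
```

```bash
python3 w.py w5
```

```text
13.4 [ 0.4847 -0.1085  0.1803] [1.7987e+02 4.0000e-02 9.0010e+01] [[1.0, -0.002, 0.002, 0.484], [-0.002, -0.958, -0.286, -0.031], [0.002, 0.286, -0.958, 0.272], [0.0, 0.0, 0.0, 1.0]]
```

View pics/w5.png

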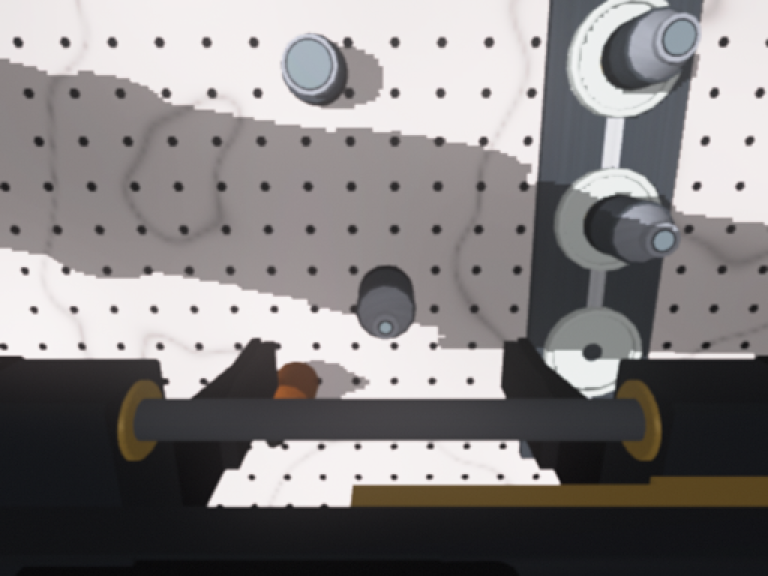

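Run:
```python
from h import *
import pickle
c=pickle.load(open("w5.pkl","rb"))
print(ray(c,386/1.5,327/1.5,.067),ray(c,592/1.5,352/1.5,.012),"bottle far edge",ray(c,300/1.5,363/1.5,.02))
print("n3 obj",ray(c,663/1.5,239/1.5,.068),"n2 obj",ray(c,680/1.5,38/1.5,.057))
```

```text
[ 0.48262548 -0.11143996  0.067     ] [ 0.60916022 -0.14982187  0.012     ] bottle far edge [ 0.43068714 -0.15285293  0.02      ]
n3 obj [ 0.60722203 -0.06907451  0.068     ] n2 obj [0.60661941 0.0143274  0.057     ]
```

{"api": "drive_tool", "payload": {"commands": [[-0.15, -0.15, 2, 0, 0, 0, 1], [0, 0, 2.5, 0, 0, 0, 1], [0, 0, 2.5, 0, 0, 0, 1], [0, 0, 1.7, 0, 0, 0, 1], [0, 0, 0.8, 0, 0, 0, 1], [0, 0, 0.2, 0, 0, 0, 1], [0, 0, 0, 0, 0, 0, 0.5], [0, 0, 0, 0, 0, 0, 0.2], [0, 0, 0, 0, 0, 0, 0.2], [0, 0, 0, 0, 0, 0, 0.2], [0, 0, 0, 0, 0, 0, 0.2], [0, 0, 0, 0, 0, 0, 0.2], [0, 0, 0, 0, 0, 0, 0.2], [0, 0, 0, 0, 0, 0, 0.2], [0, 0, 0, 0, 0, 0, 0.2], [0, 0, 0, 0, 0, 0, 0.2], [0, 0, 0, 0, 0, 0, 0.2], [0, 0, 0, 0, 0, 0, 0.2], [0, 0, 0, 0, 0, 0, 0.2]], "force": 15}}

```text
time_s: 14.98
tool_pos: [0.4822, -0.1103, 0.0821]
tool_rot: [180.0, 0.0, 90.0]
force: [0.4, 0.0, 1.2]
grip_width: 0.0315
```

{"api": "drive_tool", "payload": {"commands": [[0, 0, -1, 0, 0, 0, 0.2], [0, 0, -2, 0, 0, 0, 0.2], [0, 0, -3, 0, 0, 0, 0.2], [0, 0, -2, 0, 0, 0, 0.2], [-0.4, 1, 0, 0, 0, 0, 0.2], [-0.7, 2, 0, 0, 0, 0, 0.2], [-0.7, 2.2, 0, 0, 0, 0, 0.2], [-0.7, 2.2, 0, 0, 0, 0, 0.2], [-0.7, 2.2, 0, 0, 0, 0, 0.2], [-0.5, 2, 0, 0, 0, 0, 0.2], [-0.25, 1, 0, 0, 0, 0, 0.2], [0, 0, 0, 0, 0, 0, 0.2], [0, 0, 1, 0, 0, 0, 0.2], [0, 0, 1.5, 0, 0, 0, 0.2], [0, 0, 0.5, 0, 0, 0, 0.2], [0, 0, 0, 0, 0, 0, 0.2], [0, 0, 0, 0, 0, 0, 0.2]], "force": 25}}

```text
time_s: 16.4
tool_pos: [0.6072, -0.1496, 0.1317]
tool_rot: [-179.9, -0.0, 90.0]
force: [0.3, 0.2, -0.8]
grip_width: 0.0313
```

```bash
python3 w.py w6
```

```text
16.45 [ 0.6078 -0.1497  0.1324] [-1.8e+02  2.0e-02  9.0e+01] [[1.0, -0.0, -0.001, 0.607], [-0.001, -0.959, -0.285, -0.072], [-0.001, 0.285, -0.959, 0.224], [0.0, 0.0, 0.0, 1.0]]
```

View pics/w6.png

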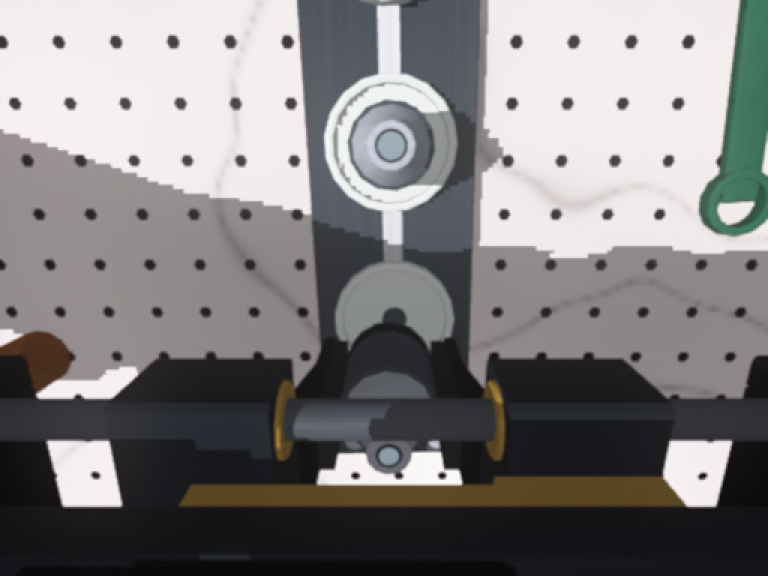

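{"api": "drive_tool", "payload": {"commands": [[0, 0.1, 1, 0, 0, 0, 0.2], [0, 0, 1.2, 0, 0, 0, 0.2], [0, 0, 0.8, 0, 0, 0, 0.2], [0, 0, 0.4, 0, 0, 0, 0.2], [0, 0, 0.2, 0, 0, 0, 0.2], [0, 0, 0.1, 0, 0, 0, 0.2], [0, 0, 0.06, 0, 0, 0, 0.2], [0, 0, 0, 0, 0, 0, 0.2], [0, 0, 0, 0, 0, 0, 0.2]]}}

```text
time_s: 17.2
tool_pos: [0.6094, -0.1498, 0.0948]
tool_rot: [180.0, 0.0, 90.0]
force: [0.0, 0.3, -1.5]
grip_width: 0.0316
```

{"api": "drive_tool", "payload": {"commands": [[0, 0, 0.06, 0, 0, 0, 0.2], [0, 0, 0, 0, 0, 0, 0.2], [0, 0, 0, 0, 0, 0, 0.7], [0, 0, 0, 0, 0, 0, 0.7], [0, 0, 0, 0, 0, 0, 0.7], [0, 0, 0, 0, 0, 0, 0.7], [0, 0, 0, 0, 0, 0, 0.7], [0, 0, -0.5, 0, 0, 0, 0.7], [0, 0, -1.5, 0, 0, 0, 0.7], [0, 0, -3, 0, 0, 0, 0.7], [0, 0, -3, 0, 0, 0, 0.8], [0, -1.1, -1, 0, 0, 0, 1], [1.8, -3, 0, 0, 0, 0, 1], [3, -3, 0, 0, 0, 0, 1], [3, -3, 0, 0, 0, 0, 1], [3, -3, 0, 0, 0, 0, 1], [3, -2, 0, 0, 0, 0, 1], [2, -1, 0, 0, 0, 0, 1], [0, 0, 0, 0, 0, 0, 1], [0, 0, 0, 0, 0, 0, 1]]}}

```text
time_s: 18.87
tool_pos: [0.4499, 0.0077, 0.1852]
tool_rot: [179.9, 0.1, 90.2]
force: [0.2, 0.2, 0.3]
grip_width: 0.0871
```

```bash
python3 w.py w7
```

```text
18.9167 [0.4504 0.0065 0.1851] [1.7987e+02 1.1000e-01 9.0060e+01] [[1.0, 0.001, 0.003, 0.449], [0.002, -0.958, -0.287, 0.086], [0.003, 0.287, -0.958, 0.277], [0.0, 0.0, 0.0, 1.0]]
```

View pics/w7.png

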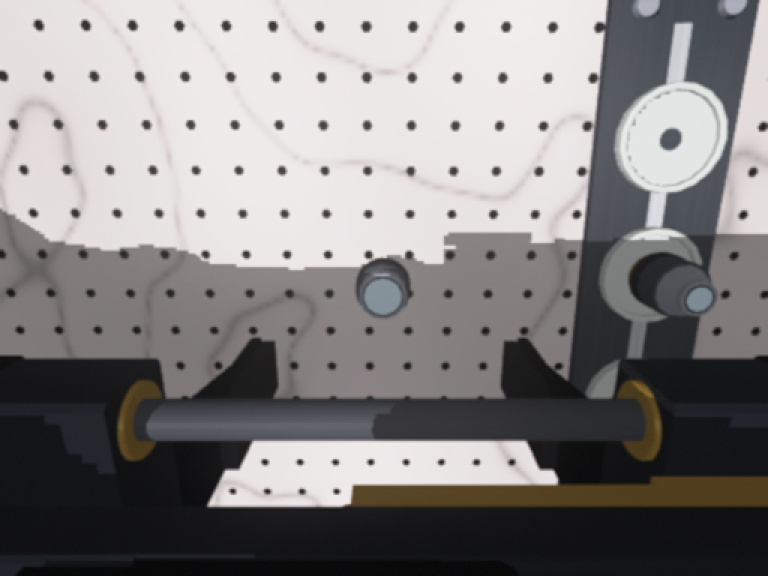

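Run:
```python
from h import *
import pickle
c=pickle.load(open("w7.pkl","rb"))
print(ray(c,383/1.5,297/1.5,.034))
```

```text
[0.44670661 0.00803905 0.034     ]
```

{"api": "drive_tool", "payload": {"commands": [[0.1, -0.3, 2, 0, 0, 0, 1], [0, 0, 2.5, 0, 0, 0, 1], [0, 0, 2.5, 0, 0, 0, 1], [0, 0, 2.4, 0, 0, 0, 1], [0, 0, 1, 0, 0, 0, 1], [0, 0, 0.3, 0, 0, 0, 1], [0, 0, 0, 0, 0, 0, 0.5], [0, 0, 0, 0, 0, 0, 0.2], [0, 0, 0, 0, 0, 0, 0.2], [0, 0, 0, 0, 0, 0, 0.2], [0, 0, 0, 0, 0, 0, 0.2], [0, 0, 0, 0, 0, 0, 0.2], [0, 0, 0, 0, 0, 0, 0.2], [0, 0, 0, 0, 0, 0, 0.2], [0, 0, 0, 0, 0, 0, 0.2], [0, 0, 0, 0, 0, 0, 0.2], [0, 0, 0, 0, 0, 0, 0.2], [0, 0, 0, 0, 0, 0, 0.2], [0, 0, 0, 0, 0, 0, 0.2]], "force": 15}}

```text
time_s: 20.5
tool_pos: [0.4468, 0.0076, 0.0768]
tool_rot: [-180.0, 0.0, 90.0]
force: [0.0, -0.4, 1.7]
grip_width: 0.0311
```

{"api": "drive_tool", "payload": {"commands": [[0, 0, -1, 0, 0, 0, 0.2], [0, 0, -2, 0, 0, 0, 0.2], [0, 0, -3, 0, 0, 0, 0.2], [0, 0, -2, 0, 0, 0, 0.2], [1, 1, 0, 0, 0, 0, 0.2], [1.5, 2, 0, 0, 0, 0, 0.2], [1.5, 2.5, 0, 0, 0, 0, 0.2], [1.5, 2.5, 0, 0, 0, 0, 0.2], [1.5, 2.5, 0, 0, 0, 0, 0.2], [1, 2.5, 0, 0, 0, 0, 0.2], [0.4, 1.7, 0, 0, 0, 0, 0.2], [0, 1, 0, 0, 0, 0, 0.2], [0, 0, 0, 0, 0, 0, 0.2], [0, 0, 1, 0, 0, 0, 0.2], [0, 0, 1.5, 0, 0, 0, 0.2], [0, 0, 0.5, 0, 0, 0, 0.2], [0, 0, 0, 0, 0, 0, 0.2], [0, 0, 0, 0, 0, 0, 0.2]], "force": 25}}

```text
time_s: 22.0
tool_pos: [0.6027, 0.0912, 0.126]
tool_rot: [-179.9, 0.0, 90.0]
force: [-0.0, -0.3, -1.2]
grip_width: 0.0314
```

```bash
python3 w.py w8
```

```text
22.05 [0.6033 0.0915 0.1267] [-1.7997e+02  2.0000e-02  9.0000e+01] [[1.0, -0.0, -0.002, 0.603], [-0.001, -0.958, -0.285, 0.169], [-0.002, 0.285, -0.958, 0.218], [0.0, 0.0, 0.0, 1.0]]
```

View pics/w8.png

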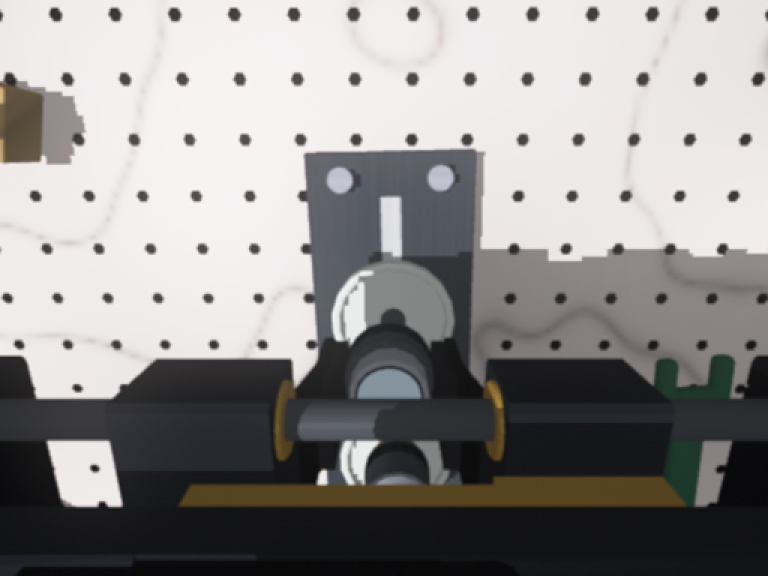

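{"api": "drive_tool", "payload": {"commands": [[0.05, 0, 1, 0, 0, 0, 0.2], [0, 0, 1.2, 0, 0, 0, 0.2], [0, 0, 0.8, 0, 0, 0, 0.2], [0, 0, 0.4, 0, 0, 0, 0.2], [0, 0, 0.2, 0, 0, 0, 0.2], [0, 0, 0.1, 0, 0, 0, 0.2], [0, 0, 0.05, 0, 0, 0, 0.2], [0, 0, 0, 0, 0, 0, 0.2], [0, 0, 0, 0, 0, 0, 0.2]]}}

```text
time_s: 22.8
tool_pos: [0.6041, 0.0923, 0.0897]
tool_rot: [180.0, -0.0, 90.0]
force: [0.0, 0.2, -1.1]
grip_width: 0.0313
```

Lower 0.8 mm, release, lift, and back away for a check.

{"api": "drive_tool", "payload": {"commands": [[0, 0, 0.08, 0, 0, 0, 0.2], [0, 0, 0, 0, 0, 0, 0.2], [0, 0, 0, 0, 0, 0, 0.7], [0, 0, 0, 0, 0, 0, 0.7], [0, 0, 0, 0, 0, 0, 0.7], [0, 0, 0, 0, 0, 0, 0.7], [0, 0, 0, 0, 0, 0, 0.7], [0, 0, -0.5, 0, 0, 0, 0.7], [0, 0, -1.5, 0, 0, 0, 0.7], [0, 0, -3, 0, 0, 0, 0.7], [0, 0, -3, 0, 0, 0, 0.8], [0, -1, -3, 0, 0, 0, 1], [0, -3, -3, 0, 0, 0, 1], [0, -3, -1, 0, 0, 0, 1], [0, -3, 0, 0, 0, 0, 1], [0, -3, 0, 0, 0, 0, 1], [0, -2, 0, 0, 0, 0, 1], [0, 0, 0, 0, 0, 0, 1], [0, 0, 0, 0, 0, 0, 1], [0, 0, 0, 0, 0, 0, 1]]}}

```text
time_s: 24.47
tool_pos: [0.4552, 0.0923, 0.2391]
tool_rot: [179.9, 0.0, 90.0]
force: [1.2, 0.0, 0.4]
grip_width: 0.0871
```

Run:
```python
from h import *
import pickle
s=env.get_obs();print(s["time_s"],s["tool_pos"])
d={}
g=lambda im:np.clip(((im/255.)**0.6)*255,0,255).astype('uint8')
for n in ("top","side"):
    d[n]=env.read_camera(n)
pickle.dump(d,open("c9.pkl","wb"))
cv2.imwrite("pics/t9.png",cv2.resize(g(d["top"]["img"])[110:250,165:365],None,fx=4,fy=4,interpolation=3))
cv2.imwrite("pics/s9.png",cv2.resize(g(d["side"]["img"])[130:280,220:380],None,fx=4,fy=4,interpolation=3))
```

```text
24.4667 [0.45515085 0.09226629 0.23908249]
```

View pics/t9.png

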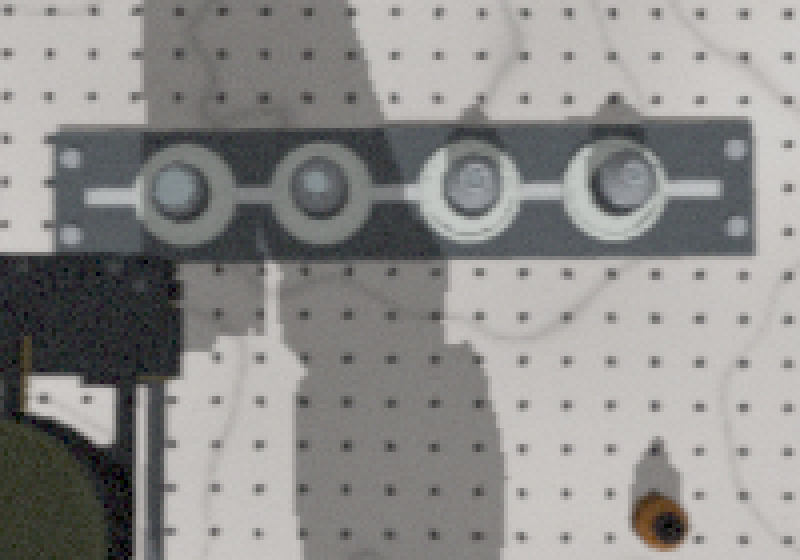

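View pics/s9.png

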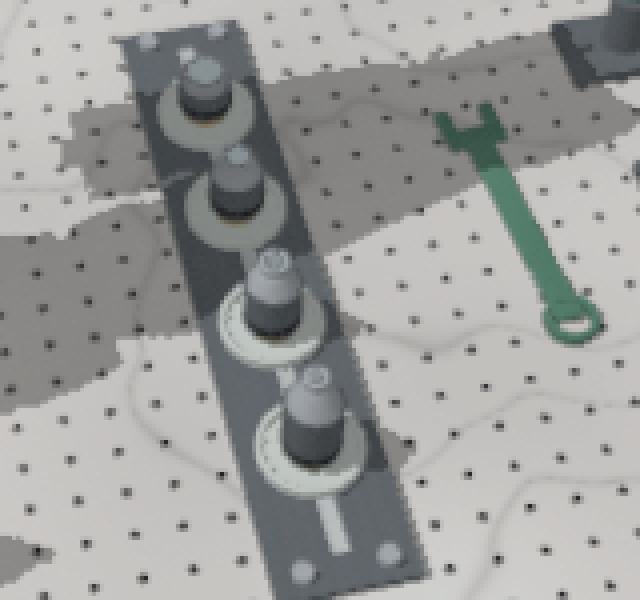

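Run:
```python
from h import *
import pickle
d=pickle.load(open("c9.pkl","rb"));T=d["top"];S=d["side"]
for n,t,s,L in [("34",(177,188),(205,70),34),("45",(319,183),(238,155),45),("56",(475,178),(274,260),56),("67",(630,177),(317,376),67)]:
    z=.012+L/1000
    print(n,ray(T,165+t[0]/4-.4,110+t[1]/4-.4,z)[:2].round(4),ray(S,220+s[0]/4-.4,130+s[1]/4-.4,z)[:2].round(4))
env.sign_off()
```

```text
34 [0.6031 0.0913] [0.6059 0.0968]
45 [0.605  0.0132] [0.6084 0.0182]
56 [ 0.6068 -0.0694] [ 0.6089 -0.0663]
67 [ 0.6065 -0.1486] [ 0.6109 -0.1485]
the job is handed in; nothing more can be done
```

The four objectives stand lens up in the nests, and I handed the job in at about 24.5 s. Counting from the nosepiece end (+y) they are 34, 45, 56 and 67 mm. Each was picked from above, lowered to about floor height by its measured pick height, and then released.

- **Final check:** the last top and side pictures show all four upright. Each camera puts every lens tip within about 2 mm of where that same camera put the nest centre (limit 12.5 mm). The gripper was open and clear of everything.
- **Cameras disagree:** the side camera read positions 2–6 mm away from the top camera throughout, the 67 mm tip included. The wrist camera mostly agreed with the top camera, so I used those two to aim.
- **Telling 56 from 67:** triangulated heights came out 1–6 mm too tall. I told the 56 and 67 mm objectives apart by the size of that difference, and by the wrist view of the 56 mm one matching only that length.
- **Not measured:** the wrist force was too noisy to show when an objective touched the nest floor, so final heights rest on the commanded heights and the pictures. Each may have dropped up to about half a millimetre on release.

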